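Set the capping stand's depth stop to a jar

ROBOT

A 6-joint arm with a two-finger parallel gripper is mounted at the origin on the work surface. World frame = base frame: x ahead of the robot, y to its left, z up, the work surface at z = 0. Lengths are in m, angles in degrees, forces in N, time in s.
With the tool pointing down it reaches from about 0.375 to 0.75 m from the base axis. Payload 9 kg.
Tool frame: the origin (TCP) lies where the fingers leave the gripper's body, on its centre line; the fingertips stand 73 mm ahead of it and the grasp point (between the pads) lies 54 mm ahead of it (robot.tip_reach is the distance from the TCP to the fingertips, in m); z points along the fingers, y is the direction in which the jaws open and shut (so a half turn about z gives the same grasp; the last joint's range is limited). The gripper opens to 85 mm and grips with 20 to 120 N. Pads are 22 mm wide; open, the fingers measure 114 mm over their backs; the gripper's body (76 mm by 85 mm) begins 54 mm behind the grasp point. The pads swing forward as they close: fully open they stand 13 mm farther back than shut.
Start: joints at [-83.291, 5.964, 5.575, 89.605, 0, 77.527], TCP at [0.197, -0.567, 0.304] pointing down, gripper open.
Joint ranges: [-171.21, 171.21], [-48.23, 106.86], [-62.78, 66.21], [-105.2, 120.99], [-86.42, 89.51], [-180, 180]. Speed limits (degrees/s): [127.2, 127.2, 147.25, 180, 180, 180].

INTERFACE

Orientations are given as [roll, pitch, yaw] about the fixed x, y, z axes, in that order (R = Rz(yaw) Ry(pitch) Rx(roll)).
In Python, from plant import robot gives the robot as it stands. Calls block until the motion is done:
- robot.move_pose(position, orientation): joint-space move of the TCP to a pose.
- robot.line_to(position, vel=0.15, rotation=None, guard=None): straight line of the TCP; rotation=None keeps the orientation; vel is the mean speed in m/s. With guard (N) it stops when the force on the tool has changed by that much, and returns True; else False.
- robot.goto_joints(angles): joint-space move.
- robot.set_gripper(opening): finger opening in m; the grip force is fixed at half the most; returns when the fingers have stopped.
- robot.pause(seconds).
- robot.ik(position, orientation): joint angles nearest the present ones, or None.
- robot.observe(): the state.
- robot.grab_frame(name): name is "side" or "top"; returns the picture (400x640x3 uint8, blue, green, red); there is no depth.
- robot.get_calibration(name): a dict with "vertical_fov" (degrees; the focal length in pixels is half the picture's height over the tangent of half this angle, whatever the lens; pixels are square), "cx", "cy" (the principal point, pixels), "k1" (the pictures are not rectified: a ray, as slopes to the right and down, at radius r is drawn at 1 + k1 r^2 times it, then the intrinsics apply), "rvec" (rotation vector, rad) and "tvec" (3), from world to camera coordinates, as OpenCV has them. Camera axes: x right, y down, z forward; pixel columns grow to the right and rows downward; lengths in m; the calibration is good to about 2 mm. A picture is of the moment at which its call begins. get_calibration takes no time and is no camera call.
A pose or a line that the arm cannot do raises robot.IKError and nothing moves.
- robot.job_done(): hands the job in, once; it reports no verdict.
The state is a dict: "time": time; "q": joint angles; "qvel": joint speeds; "joint_torque": joint torques, N m; "tool_pos": TCP position; "tcp_rot": TCP orientation; "ft_force": force on the tool from outside, world axes, zero at the start; "torque": the same for the moment, N m; "gripper_width": finger opening in m.
Only numpy, scipy, OpenCV 4.12 (cv2) and the standard library are available. Lean on these libraries where they do the work, as an engineer would, in place of code of your own. Each camera call takes 0.05 s, during which the arm holds its last target. There are 200 camera calls.

TASK

Set the capping stand's depth stop to the sample jar standing in it: lower the stop gently until its foot rests on the jar's lid, pressing it lightly and never hard, and only then swing the clamp lever down fully to lock it. Let go, leave the jar seated in its nest with the foot still resting on the lid, and do not disturb the other things on the bench.

Things in the scene. Friction and masses are not known exactly. Their poses are not given: they have to be found in the camera images.
- stand: Bench-top capping stand, bolted down. Aluminium base plate 210 x 140 x 15 mm, from x = -90 to +120 mm; origin on the bench under the plate, x towards the column (away from the robot at zero yaw), y left, z up. Steel column 25 mm thick at x = +75 mm, top 250 mm above the bench. The jar's nest and the stop's axis are at x = -20, y = 0 mm.
- nest_mid (a point): Centre of the round rubber nest's floor, 27 mm above the bench: disc 68 mm wide with a rim 5 mm high. The nest is cushioned: under load it sinks about 1 mm per 6 N (6 mm at most).
- jar: Amber glass jar with white lid standing in the nest, loose, 110 to 230 g. Origin at the centre of its underside; 54 mm wide, lid 57 mm wide, lid top 85 mm above the origin. Pushing on the lid with more than about 16 N damages it.
- carriage: The depth stop: grey arm 28 mm wide, 20 mm high, sliding vertically on the column. Axes as the stand's; origin mid-height on the stop's axis, over the jar's centre; arm from x = -30 mm to its 44 mm collar at x = +95. Below hangs a rod with a flat foot 22 mm wide, its underside 40 to 52 mm below the origin: differs each time, not measured: feel for contact. Starts clear of the jar; 70 mm travel.
- knob_top (a point): Centre of the flat top of the stop's black knob, straight above the foot, 45 mm above the stop's origin. Knob 26 mm across, 27 mm tall, on a 14 mm neck: push it down or grasp it. The slide is stiff and stays where left, lever locked or not: a push of 3 to 6 N lowers it, about 17 N raises it; after contact any further push goes onto the lid.
- lever (a joint): Clamp lever angle, rad: 0 to 0.2 at the start, unlocked (0 is 0.7 rad above level); grows as the ball end swings down; 1.4 at its end stop (0.7 rad below level) is fully locked. Stays where left. Needs about 3 N down on the ball at first, 6 N near the end; pushing hard on the end stop drives the whole stop down onto the jar.
- lever_ball (a point): Centre of the black 20 mm ball at the end of the clamp lever, a 10 mm rod, 75 mm from pivot to ball centre, on the left (+y) of the stop. Pivot at (+45, +24, 0) mm in the stop's axes; the ball swings downward in the plane x = +45 mm.
- jar_b: Bystander: a like jar, closed, 57 mm wide, 85 mm tall, standing on the bench beside the stand. Origin at the centre of its underside.
- jar_c: Bystander: a like jar, 57 mm wide, 85 mm tall. Origin at the centre of its underside.
- timer: Bystander: round white kitchen timer, 64 mm wide, 18 mm thick, lying on the bench. Origin at the centre of its underside.
- cardbox: Bystander: small wooden card box, 70 x 100 x 50 mm. Origin at the centre of its underside.
Not all that is in view belongs to the job. What is shaped like the jar but black or purple is not meant.

How it is judged (in metres and radians):
On the way, in this order (a step that is already met when the one before it is completed fails the run):
1. the stop's foot rests on the jar's lid while the clamp lever is still unlocked (contact force between carriage and jar above 0.5 N and value of joint lever below 0.4 rad), for 0.3 s.
2. the clamp lever is swung down fully with the foot still on the lid (contact force between carriage and jar above 0.5 N and value of joint lever above 1.25 rad), for 0.2 s.
At the end, for the whole second after the job is handed in: The stop's foot rests on the jar's lid (more than 0.5 N), the clamp lever is at its locked end (past 1.25 of 1.4 rad), the jar stands upright (within 0.05 rad) in its nest (within 5 mm of its centre), and all is at rest (all of step 2 and linear speed of each of carriage, jar below 0.01 m/s and horizontal distance between jar and nest_mid below 0.005 m and angle between jar's own z axis and vertical below 0.05 rad); the robot touches nothing.
It fails at once if the stop presses the jar's lid with more than 16 N (contact force between carriage and jar above 16 N).
It fails at once if the robot pushes on the jar in the nest (contact force between the arm and jar above 2 N).
It fails at once if a bystander is moved by more than 15 mm (distance of any of jar_b, jar_c, timer, cardbox from where it was at the start of the episode above 0.015 m).
It also fails if it takes over 64 s, if anything falls off the work surface, if the arm or the gripper's body presses on something with over 40 N, if the wrist force passes 120 N, or if a joint passes its speed limit or range.

## Working session

There is one attempt and no reset: what is moved stays moved. The work goes in short steps, each a Python script; the robot and the scene stay as the last script left them, time stands still between calls to the robot, and variables do not carry over. Pictures are saved under pics/ and viewed, about 8 in all and at most 12, crops included, and the job is handed in when it is done.

```bash
mkdir -p pics; ls
python3 - <<'E'
from plant import robot
import cv2
for n in("side","top"):
    cv2.imwrite(f"pics/{n}0.png",robot.grab_frame(n)); print(n,robot.get_calibration(n))
o=robot.observe();print(o["time"],o["ft_force"],o["tcp_rot"],robot.tip_reach)
E
```

```text
pics
side {'vertical_fov': 42.49267122557118, 'cx': 324.00283525279673, 'cy': 206.1230581388398, 'k1': -0.07222060587555713, 'rvec': array([ 0.20295394, -2.84445217,  1.21895989]), 'tvec': array([0.54324332, 0.14019898, 1.24301541])}
top {'vertical_fov': 45.78639119801628, 'cx': 316.4619883627478, 'cy': 201.16699059359237, 'k1': -0.09820397596815687, 'rvec': array([ 2.16339025, -2.20579499,  0.0504594 ]), 'tvec': array([0.04413751, 0.54834666, 1.21403971])}
0.1 [0.13361849 0.46743997 0.0408568 ] [-1.79931835e+02 -1.43870111e-02  1.91840914e+01] 0.0726
```

View pics/side0.png

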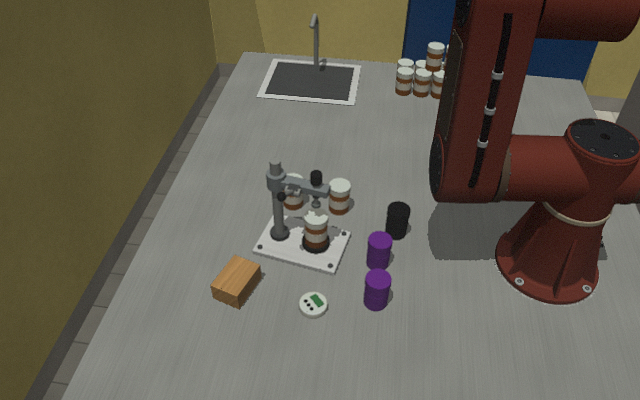

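View pics/top0.png

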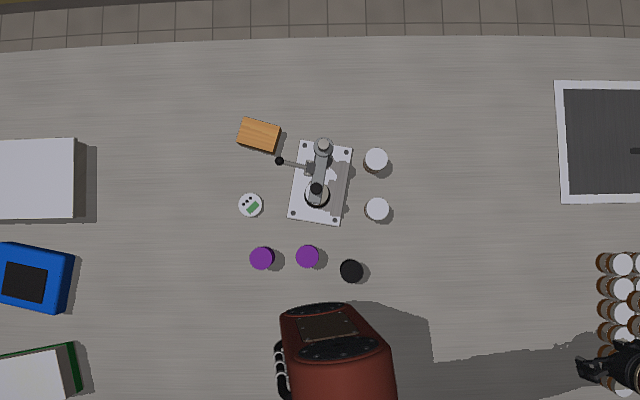

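The stand is at top (320,183) and side (302,243). The knob is at top (316,188) and side (316,177), with the lever ball at top (280,161). The white-lidded jar in the nest under the foot, at side (316,230), is the one meant. The two white-lidded jars at top (376,160) and (376,209) are jar_b and jar_c, and the purple and black ones are distractors. I'll confirm this in one enlarged crop.

Run:
```python
import cv2,numpy as np
a=cv2.imread("pics/side0.png")[150:280,240:360]; b=cv2.imread("pics/top0.png")[125:245,240:360]
a=cv2.resize(a[:120],None,fx=5,fy=5,interpolation=cv2.INTER_CUBIC)[:, :400*5//5+0] if 0 else cv2.resize(a,(400,433),interpolation=cv2.INTER_CUBIC)
b=cv2.resize(b,(400,400),interpolation=cv2.INTER_CUBIC); b=np.vstack([b,np.zeros((33,400,3),np.uint8)])
cv2.imwrite("pics/crop0.png",np.hstack([a,b]))
```

```text
(no output)
```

View pics/crop0.png

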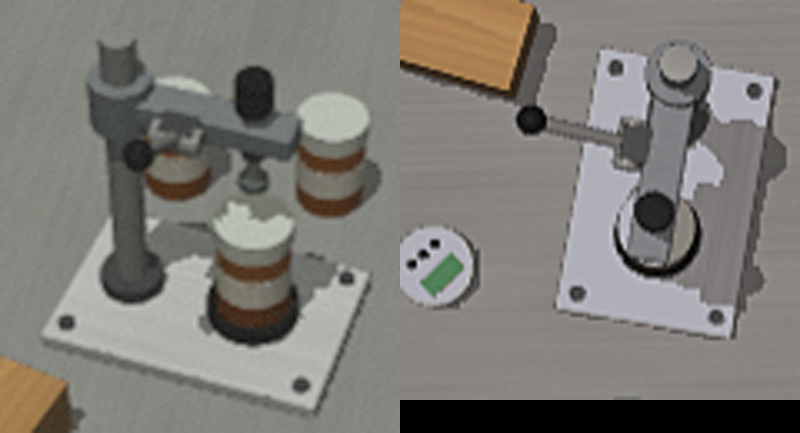

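```bash
cat > h.py <<'E'
import numpy as np,cv2
from plant import robot
from scipy.optimize import least_squares
def proj(n,P):
    c=robot.get_calibration(n); f=200/np.tan(np.radians(c["vertical_fov"])/2)
    K=np.array([[f,0,c["cx"]],[0,f,c["cy"]],[0,0,1]])
    return cv2.projectPoints(np.array(P,float),c["rvec"],c["tvec"],K,np.array([c["k1"],0,0,0.]))[0][:,0]
def stand(p,P):
    c,s=np.cos(p[2]),np.sin(p[2]); P=np.array(P,float)
    return P@np.array([[c,s,0],[-s,c,0],[0,0,1]])+[p[0],p[1],0]
def ball(h,a): return [.025+0,.024+.075*np.cos(.7-a),h+.075*np.sin(.7-a)]  # stand axes (carriage origin x=-.02)
E
python3 - <<'E'
from h import *
cor=[[.12,.07,.015],[.12,-.07,.015],[-.09,-.07,.015],[-.09,.07,.015]]
T=np.array([[300.9,140],[352.8,148.4],[339.9,226.1],[287.1,217.4],[324,144.5],[316.2,188.6],[279.3,161]])
S=np.array([[253.5,249.9],[334.5,271.5],[351,234.9],[275.1,162.9],[316.2,173],[281.4,196.5]])
def res(p,parts=False):
    x=[[.075 if 0 else .075,0,.25],[-.02,0,p[3]+.045],ball(p[3],p[4])]
    r=np.vstack([proj("top",stand(p,cor+x))-T, proj("side",stand(p,[cor[0],cor[3],cor[2]]+x))-S])
    return r if parts else r.ravel()
for a in(0.,.2):
    s=least_squares(res,[.6,0,0,.2,a],loss="soft_l1"); print(s.x,s.cost); 
print(res(s.x,True).round(1))
p=s.x; print("knob",stand(p,[[-.02,0,p[3]+.045]]),"ball",stand(p,[ball(p[3],p[4])]), "lidtop z",.112,"foot z",p[3]-.052,p[3]-.04)
E
```

```text
[ 0.58305335  0.02686636 -0.18968132  0.19533741  0.1613803 ] 8.572412779525038
[ 0.58305335  0.02686636 -0.18968132  0.19533741  0.1613804 ] 8.572412779520604
[[-0.6 -1.2]
 [ 0.  -0.7]
 [-0.4  0.7]
 [-0.7  0.2]
 [-0.3 -0.7]
 [ 0.  -0.4]
 [ 0.1  0.1]
 [-1.3 -0.5]
 [ 0.3  0.4]
 [ 0.8 -4. ]
 [ 0.5 -2.8]
 [ 0.6 -0.1]
 [ 0.5  0.1]]
knob [[0.56341206 0.03063728 0.24033741]] ball [[0.6242689  0.10894886 0.23380877]] lidtop z 0.112 foot z 0.143337410923792 0.155337410923792
```

The fit holds: the knob residual is under 0.5 px, the yaw is -10.9°, and the knob top is at (0.563, 0.031, 0.240). The foot should travel 31–43 mm to the lid. I'll go above the knob with the fingers shut and touch it under guard.

```bash
cat >> h.py <<'E'
p0=np.array([0.58305,0.02687,-0.18968,0.19534,0.1614]); YAW=79.1; ORI=[180,0,YAW]
def st(m=""):
    o=robot.observe(); print(m,"t%.2f"%o["time"],"pos",o["tool_pos"].round(4) if hasattr(o["tool_pos"],"round") else o["tool_pos"],"F",np.round(o["ft_force"],2)); return o
E
python3 - <<'E'
from h import *
robot.line_to([.197,-.567,.42],vel=.25)
robot.set_gripper(0.0)
robot.move_pose([.5634,.0306,.40],ORI); st("above")
robot.line_to([.5634,.0306,.33],vel=.12); robot.pause(.2); o=st("hover")
print(robot.line_to([.5634,.0306,.30],vel=.01,guard=1.5)); robot.pause(.2); st("touch")
cv2.imwrite("pics/touch.png",cv2.resize(robot.grab_frame("side")[90:270,220:400],(540,540)))
E
```

```text
above t3.98 pos [0.5635 0.0298 0.3999] F [-0.31 -0.76  0.52]
hover t4.91 pos [0.5637 0.0305 0.3309] F [ 0.43  0.56 -0.94]
True
touch t6.79 pos [0.5634 0.0306 0.313 ] F [ 0.35 -0.29  4.32]
```

View pics/touch.png

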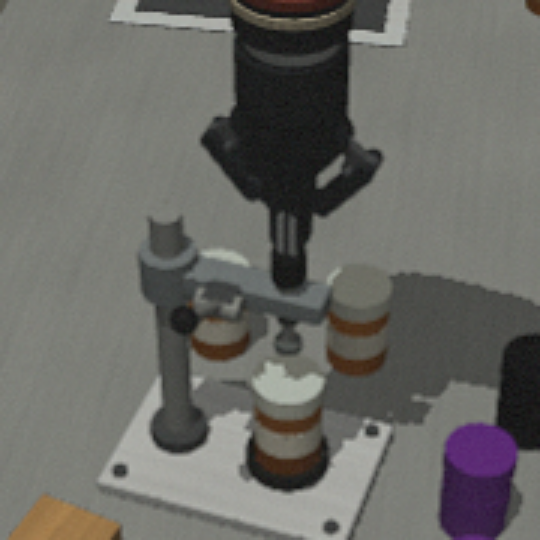

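Fingertips sit on the knob (side crop 288,262), foot at (288,340) is clear of the lid. The TCP height of 0.313 agrees with the fit. Next I press down, measuring the slide friction on the way.

Run:
```python
from h import *
x,y=.5634,.0306
def fz(n=6):
    v=[]
    for _ in range(n): robot.pause(.03); v.append(robot.observe()["ft_force"][2])
    return np.mean(v)
print(robot.line_to([x,y,.287],vel=.015,guard=6)); base=fz(); st("mid"); print("friction",base)
z=.287; g=robot.line_to([x,y,.265],vel=.006,guard=3.5); st("g %s"%g); print(fz())
```

```text
False
mid t8.90 pos [0.5635 0.0306 0.2872] F [1.2  0.96 4.61]
friction 5.112430205653841
g True t10.61 pos [0.5635 0.0306 0.2789] F [ 0.52 -0.13  2.83]
3.438613054898777
```

```bash
cat >> h.py <<'E'
def fz(n=6):
    v=[]
    for _ in range(n): robot.pause(.03); v.append(robot.observe()["ft_force"][2])
    return np.mean(v)
E
python3 - <<'E'
from h import *
z=.2789
for i in range(16):
    z-=.0005; robot.line_to([.5634,.0306,z],vel=.005,guard=6); f=fz(5)
    o=robot.observe(); print(round(z,4),o["tool_pos"][2].round(4),round(f,2),round(o["time"],2))
    if f>8.5: break
E
```

```text
0.2784 0.2789 6.72 11.27
0.2779 0.2787 8.75 11.68
```

The force climbs past the friction level while the motion stalls. The implied foot offset is 49 mm, inside the given range, so this is contact. I'll add slightly more preload, so the lever swing won't matter.

Run:
```python
from h import *
z=.2779
for i in range(5):
    z-=.0004; robot.line_to([.5634,.0306,z],vel=.005,guard=6); f=fz(6)
    o=robot.observe(); print(round(z,4),o["tool_pos"][2].round(4),round(f,2),round(o["time"],2))
    if f>10.3: break
robot.pause(.4)
robot.line_to([.5634,.0306,.34],vel=.08); st("up"); robot.pause(.3); print("zero",fz())
cv2.imwrite("pics/rest.png",cv2.resize(robot.grab_frame("side")[130:280,230:380],(600,600),interpolation=cv2.INTER_CUBIC))
```

```text
0.2775 0.2785 10.08 12.13
0.2771 0.2783 11.22 12.58
up t13.92 pos [0.5633 0.0306 0.3394] F [-0.18 -0.21 -0.75]
zero 0.10614283708538425
```

View pics/rest.png

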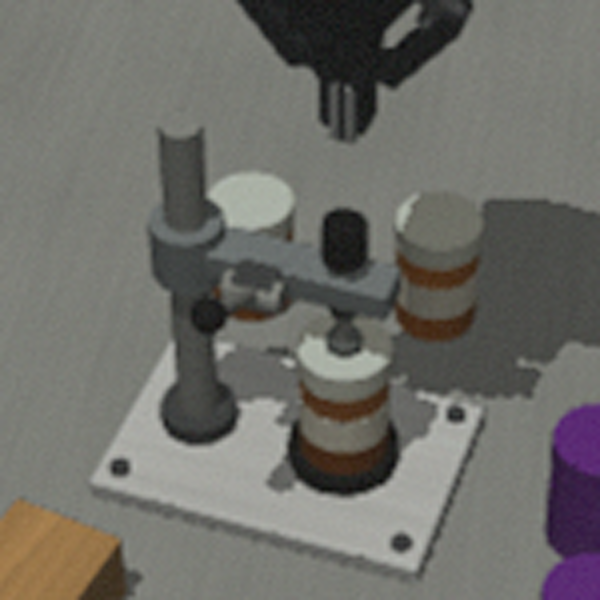

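The foot (345,335) is on the lid, the jar is seated, and the knob is free with the lever up at ball (208,315). Next is the lever, following the ball's arc with guards.

```bash
cat >> h.py <<'E'
H=.1607
def tcp(a,dz=0): return stand(p0,[ball(H,a)])[0]+[0,0,.0726+.010+dz]
E
python3 - <<'E'
from h import *
e=[least_squares(lambda a: (proj("side",stand(p0,[ball(H,a[0])]))-[282,208.75]).ravel(),[.15]).x]; print("lever est",e)
P=tcp(.16,.02); robot.line_to([P[0],P[1],.34],vel=.12); robot.line_to(P,vel=.08)
print(robot.line_to(tcp(.16,-.008),vel=.015,guard=1.8)); o=st("ballz exp %.4f"%tcp(.16)[2])
for a in (.3,.45,.6,.75,.9,1.05,1.2):
    g=robot.line_to(tcp(a,-.001),vel=.03,guard=9); o=st("%.2f %s"%(a,g)); 
    if g: break
E
```

```text
lever est [array([0.16508859])]
True
ballz exp 0.2819 t17.30 pos [0.6243 0.1092 0.2819] F [1.17 1.25 2.09]
0.30 False t17.82 pos [0.6251 0.1135 0.2715] F [0.24 2.04 2.72]
0.45 False t18.34 pos [0.6256 0.1168 0.2604] F [0.39 0.2  0.07]
0.60 False t18.87 pos [0.626  0.1188 0.2492] F [0.4  0.55 0.99]
0.75 False t19.39 pos [0.626  0.1191 0.2381] F [ 0.15 -0.75  0.59]
0.90 False t19.92 pos [0.6258 0.1177 0.2269] F [-0.11 -1.01  0.34]
1.05 False t20.44 pos [0.6252 0.1146 0.2161] F [ 0.27 -0.41  0.29]
1.20 False t20.97 pos [0.6244 0.1102 0.2061] F [0.77 2.06 0.77]
```

The contact force vanished after 0.3 rad, so the ball may have slipped off. I'll look.

Run:
```python
from h import *
cv2.imwrite("pics/slip.png",np.hstack([cv2.resize(robot.grab_frame("side")[150:280,230:360],(400,400),interpolation=cv2.INTER_CUBIC),cv2.resize(robot.grab_frame("top")[115:215,250:350],(400,400),interpolation=cv2.INTER_CUBIC)]));st()
```

```text
t21.07 pos [0.6244 0.1102 0.2061] F [0.45 2.04 1.16]
```

View pics/slip.png

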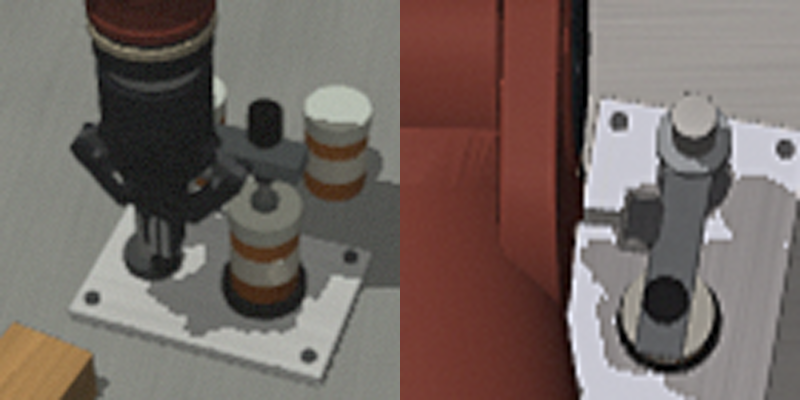

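Run:
```python
from h import *
P=robot.observe()["tool_pos"]
print(robot.line_to([P[0],P[1],.33],vel=.06,guard=5));st()
q=np.array(stand(p0,[[-.02,.16,0]])[0]); 
robot.line_to([.50,.0,.36],vel=.2); st()
cv2.imwrite("pics/slip2.png",np.hstack([cv2.resize(robot.grab_frame("side")[150:280,230:360],(400,400),interpolation=cv2.INTER_CUBIC),cv2.resize(robot.grab_frame("top")[115:215,250:350],(400,400),interpolation=cv2.INTER_CUBIC)]));st()
```

```text
False
 t23.27 pos [0.6243 0.1102 0.3297] F [-0.1  -0.1  -1.47]
 t24.27 pos [5.004e-01 3.000e-04 3.598e-01] F [ 0.52  0.42 -0.29]
 t24.37 pos [5.004e-01 5.000e-04 3.595e-01] F [-0.5  -0.14 -0.75]
```

View pics/slip2.png

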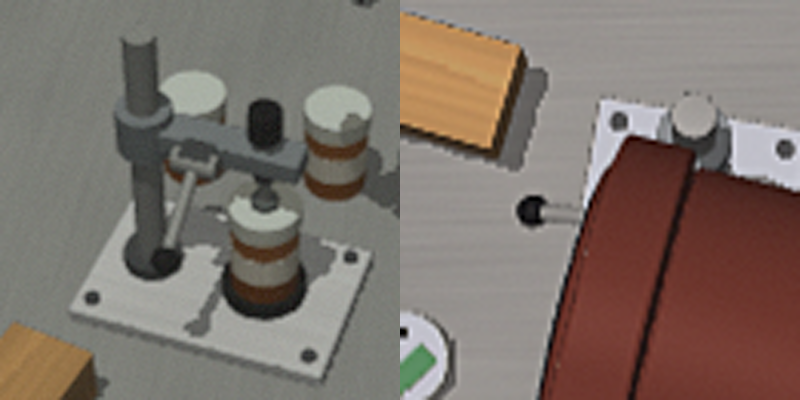

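It did not slip. The lever has swung most of the way, with the ball at side crop (166,260) and top crop (532,210). Foot and jar look right. I'll estimate the angle.

Run:
```python
from h import *
for n,u in(("side",[284,234.5]),("top",[283,167.5])):
    print(n,[ (a,(proj(n,stand(p0,[ball(H,a)]))[0]-u).round(1)) for a in(1.1,1.2,1.3,1.4)])
P=tcp(1.2); robot.line_to([P[0],P[1],.33],vel=.15); robot.line_to(tcp(1.2,.012),vel=.1); robot.pause(.2); st("hover")
g=robot.line_to(tcp(1.2,-.004),vel=.01,guard=2.2); o=st("touch %s exp %.4f"%(g,tcp(1.2)[2]))
```

```text
side [(1.1, array([-0.9, -2.1])), (1.2, array([-0.2, -1. ])), (1.3, array([ 0.6, -0.3])), (1.4, array([1.4, 0.2]))]
top [(1.1, array([-1.6, -0.6])), (1.2, array([-0.,  0.])), (1.3, array([1.8, 0.7])), (1.4, array([3.9, 1.3]))]
hover t27.10 pos [0.6248 0.1104 0.2199] F [-0.45 -0.62  0.22]
touch True exp 0.2073 t28.32 pos [0.6245 0.1103 0.2057] F [ 0.22 -0.63  4.57]
```

Run:
```python
from h import *
for a in (1.26,1.30,1.34,1.37,1.39):
    g=robot.line_to(tcp(a,-.001),vel=.012,guard=7); f=fz(3); o=robot.observe(); zz=o["tool_pos"][2]-.0826-H
    print(a,g,"f",round(f,2),"a from z %.3f"%(.7-np.arcsin(zz/.075)),round(o["time"],2))
    if g or f>8: break
robot.pause(.3)
P=robot.observe()["tool_pos"]; robot.line_to([P[0],P[1],.33],vel=.08); robot.line_to([.50,-.05,.40],vel=.2); robot.pause(.2); st()
cv2.imwrite("pics/end.png",np.hstack([cv2.resize(robot.grab_frame("side")[150:280,230:360],(400,400),interpolation=cv2.INTER_CUBIC),cv2.resize(robot.grab_frame("top")[115:215,250:350],(400,400),interpolation=cv2.INTER_CUBIC)]))
```

```text
1.26 False f 4.29 a from z 1.273 28.85
1.3 False f 2.54 a from z 1.320 29.35
1.34 False f 1.5 a from z 1.358 29.85
1.37 True f 4.87 a from z 1.366 30.17
 t33.68 pos [ 0.5002 -0.0495  0.3995] F [ 0.32 -0.06  1.32]
```

View pics/end.png

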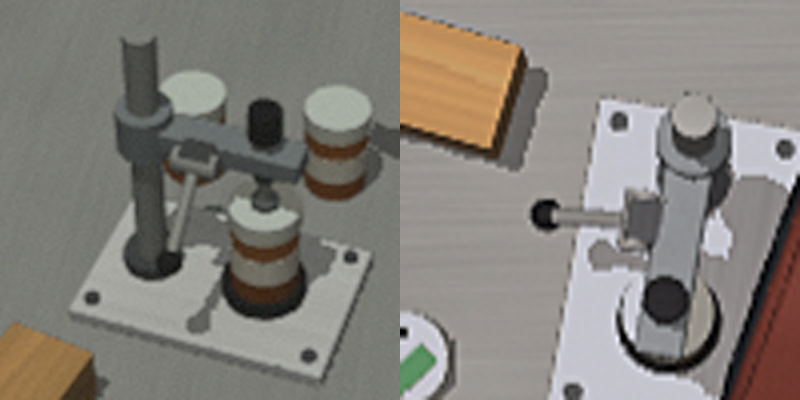

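The ball is now at top (286.3,168.5). The predictions are 284.8 at 1.3 rad and 286.9 at 1.4, so the lever is at about 1.37. The foot is on the lid, the jar is seated, and the arm is clear, so I'm handing in.

```bash
python3 -c "
from plant import robot
robot.job_done(); print(robot.observe()['time'])"
```

```text
the job is handed in; nothing more can be done
the job is handed in; nothing more can be done
```

I set the depth stop onto the jar's lid, swung the clamp lever down to its locked end, withdrew the arm and handed the job in at about 34 s. It reports no verdict.

- **Stop:** I pushed the knob down with shut fingertips. Sliding took about 5 N. Contact came after about 34 mm of travel, with a foot offset of about 49 mm, inside the given range. The last push was about 11 N in all, so I estimate about 6 N went onto the lid. That is inferred from the tool force; nothing measured the lid force directly.
- **Lever:** I pushed the ball along its arc in two passes. On the first pass the force reading dropped almost to nothing, so I lifted off to check. The lever had in fact followed to about 1.2 rad. The second pass took it on until the guard tripped at about 1.37 rad, by tool height.
- **Last checks:** The final picture puts the ball at about 1.37 rad too. It also shows the foot on the lid, the jar seated, and the arm clear. The neighbours in that view look unmoved: the card box, the two white-lidded jars and the part of the timer that shows. I did not measure their positions.
- **Disagreements:** Two side-camera points used to locate the stand, a plate corner and the column top, were off by 3 to 4 pixels. The knob and ball fitted to within about 0.6 pixel, and touching them confirmed their heights to within about 2 mm.

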